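# Check a sprung depth gauge in the blind bore of its check block

### The job

Take the blue-handled depth gauge out of its white stand and lower its steel rod into the blue-ringed blind bore of the metal check block until the rod really bottoms out; its orange stop slides up the rod as it meets the block. Hold it down on the bottom with a light, steady push of about 6 newtons for two seconds, without pressing the handle's spring solid. Then ease off the push gently and let go, leaving the gauge standing upright in the bore with the rod on the bottom and the stop flush on the block, and leave the vials and the gauze pack alone.

Things in the scene. Friction and masses are not known exactly. Their poses are not given: they have to be found in the camera images.
- gauge: depth gauge, upright in the stand: blue round handle 20 mm thick, white grip rings, 0.07 to 0.14 kg in all. Origin: centre of the underside of its 34 mm wide, 5 mm high flange, which rests on the stand's top (95 mm above the tray); z up the handle, whose top is at 65 mm (grip at 25 to 50 mm). Below the flange: a 25 mm wide, 6 mm long boss in the stand's hole, then the steel rod
- gauge_tip (a point): lower end of the 8 mm steel rod (chamfered to 4.4 mm), 76 mm below the gauge's origin when relaxed; z up the rod. The rod is sprung: it stays fully out up to 2.5 N of end load, then goes into the handle 1 mm per further 1.5 N, and is solid after 7 mm, at about 13 N. Let go with the spring loaded, the handle jumps up
- stop_face (a point): centre of the underside of the orange stop, a collar 20 mm wide and 10 mm high with a tapered top on the rod. It slides along the rod with about 1.2 N of drag and stays where it is left; at the start it sits 8 to 14 mm above the tip. The block pushes it up the rod; that drag is felt long before the rod bottoms
- bore (a point): centre of the mouth of the blue-ringed blind bore in the top face of the check block, 50 mm above the tray; z up. The bore is 11 mm wide with a 1.5 mm chamfer; its hard floor lies somewhere between 18 and 42 mm below the mouth, different every time and not measured
- check_block: fixed grey metal block 96 x 56 x 50 mm on a 104 x 64 x 6 mm black foot; origin: centre of its underside, x along its length. The blue-ringed bore lies at x = +24 mm; the bore without a ring at x = -24 mm is only 10 mm deep and is not the one to use
- gauge_stand: fixed white sheet-steel stand 84 x 84 mm at the foot and 95 mm high; origin: centre of its underside. The gauge hangs in a 27 mm hole in the middle of its 8 mm thick top and is lifted straight up; the rod tip must rise above the top (80 mm) to come clear
- vial_needle: glass vial with a needle upright in it, 27 mm wide, 110 mm high, a bystander; origin: centre of its underside
- small_vial: small vial with a blue cap, 23 mm wide, 41 mm high, a bystander; origin: centre of its underside
- gauze_pack: flat paper pack of gauze, 68 x 104 x 12 mm, a bystander; origin: centre of its underside
Things that resemble listed ones, but are neither listed nor needed, are in the scene too. Of the things that look like the gauge, the middle-sized one is meant.

How it is judged:
By the outcome, as a careful person would: the job done as asked, in the order asked, and still so for the second after the job is handed in, with the robot touching nothing.
It also fails if it takes over 51 s, if anything falls off the work surface, if the arm or the gripper's body presses on something with over 40 N, if the wrist force passes 120 N, or if a joint passes its speed limit or range.

### The arm

A 6-joint arm with a two-finger parallel gripper is mounted at the origin on a cart in front of the work surface, level with it; the furniture and walls round the work are solid. World frame = base frame: x ahead of the robot, y to its left, z up, the work surface at z = 0. Lengths are in m, angles in degrees, forces in N, time in s.
With the tool pointing down it reaches from about 0.35 to 0.875 m from the base axis. Payload 4.2 kg.
Tool frame: the origin (TCP) lies on the centre line of the jaws, within the pads' length; the fingertips stand tip_reach ahead of it and the grasp point (between the pads) is the TCP (tip_reach is the distance from the TCP to the fingertips, in m); z points along the fingers, y is the line along which they close (so a half turn about z gives the same grasp; the last joint's range is limited). The gripper opens to 87 mm and grips with 3 to 60 N. Pads are 19 mm wide; open, the fingers measure 117 mm over their backs; the gripper's body (75 mm by 190 mm) begins 51 mm behind the grasp point.
Start: joints at [89.817, 22.042, 0.453, 0, -68.411, -14.817], TCP at [0.162, 0.604, 0.242] pointing down, gripper open.
Joint ranges: [-179.83, 179.83], [-69.29, 118.12], [-61.27, 80.66], [-181.25, 117.63], [-171.15, -9.14], [-177.46, 177.46]. Speed limits (degrees/s): [159.86, 159.86, 180, 180, 180, 180].

### API

Orientations are given as a 3x3 rotation matrix whose columns are the frame's x, y, z axes.
In Python, from station import sense, capture, finish_job, tip_reach gives the robot as it stands.
- The arm moves only by the tool arm_command, never from a script. Its argument "deltas" is a list of rows, each a list of 7 numbers: the turn, a rotation vector about the tool's x, y, z in rad, then the shift along the tool's x, y, z in cm, then the closure, from -1 (fully open) to 1 (shut), so that 0 is half open. In form: [[rx, ry, rz, dx, dy, dz, hand], ...]. A call has 1 to 8 rows; each row is the pose to reach, as a shift and turn from the pose commanded when the call began, along the tool's axes at that moment; what a row does not reach only later rows make up. A row lasts 1/12 s, in which the tool goes at most 41.7 mm and 7.16 degrees, less where a joint would pass 70% of its speed; a pose out of reach is approached as far as the arm can. A call with a gripper value outside its range is refused whole. The fingers move at their own pace and stop on an object; the grip force is fixed at half the most. Time passes only in rows, so rows that repeat a pose let the fingers close. It gives the time, the measured TCP pose, the force, the opening and the grip force at its end, in the units of the state.
- sense(): the state, without advancing time (a new reading comes with each control period).
- capture(name): name is "scene" or "top" or "wrist"; returns a dict with "pixels" (384x512x3 uint8, blue, green, red), "fovy" (degrees; the focal length in pixels is half the picture's height over the tangent of half this angle, whatever the lens; pixels are square), "cx", "cy" (the principal point, pixels), "rvec" (rotation vector, rad) and "tvec" (3), from world to camera coordinates, as OpenCV has them. Camera axes: x right, y down, z forward; pixel columns grow to the right and rows downward; lengths in m; the calibration is good to about 2 mm. A picture is of the moment at which its call begins. There is no depth.
- finish_job(): hands the job in; it is judged then, once.
The state is a dict: "time_s": time; "joints": joint angles; "joint_velocities": joint speeds; "effort": joint torques, N m; "tcp_pos": TCP position; "ee_rot": TCP orientation; "wrist_force": force on the tool from outside, world axes, zero at the start; "moment": the same for the moment, N m; "gripper_width": opening from 0.0 (shut) to 1.0 (fully open); "gripper_force": force on a finger pad.
Only numpy, scipy, OpenCV 4.12 (cv2) and the standard library are available. Lean on these libraries where they do the work, as an engineer would, in place of code of your own. Each camera call takes 0.05 s, during which the arm holds its last target. There are 200 camera calls.

## Working session

There is one attempt and no reset: what is moved stays moved. The work goes in short steps, Python scripts to look and compute and a tool call to move; the robot and the scene stay as the last step left them, time stands still between calls to the robot, and variables do not carry over. Pictures are saved under pics/ and viewed, at most 10 in all, crops included, and the job is handed in when it is done.

Besides the shell and the picture viewer there is one more tool, called after "Emit:" as name(argument=value, ...) on one line, values as JSON. arm_command: Moves the arm, as the interface text tells. Its arguments: {"type":"object","properties":{"deltas":{"type":"array"}},"required":["deltas"]}

```bash
mkdir -p pics; cat > h.py <<'E'
import numpy as np, cv2, pickle
from station import sense, capture, finish_job, tip_reach
def cap(n,f):
    c=capture(n); cv2.imwrite(f'pics/{f}.png',c['pixels']); pickle.dump(c,open(f'pics/{f}.pkl','wb')); return c
def ld(f): return pickle.load(open(f'pics/{f}.pkl','rb'))
def par(c):
    f=192/np.tan(np.radians(c['fovy'])/2); R=cv2.Rodrigues(np.array(c['rvec'],float))[0]
    return f,R,np.array(c['tvec'],float).ravel()
def ray(c,u,v,z):
    f,R,t=par(c); o=-R.T@t; d=R.T@np.array([(u-c['cx'])/f,(v-c['cy'])/f,1]); return o+d*(z-o[2])/d[2]
def proj(c,p):
    f,R,t=par(c); q=R@np.array(p)+t; return q[:2]/q[2]*f+[c['cx'],c['cy']]
E
python3 - <<'E'
from h import *
a=cap('scene','s0');b=cap('top','t0')
w=cap('wrist','w0')
cv2.imwrite('pics/st0.png',cv2.resize(np.vstack([a['pixels'],b['pixels']]),None,fx=.78,fy=.78))
s=sense();print(s,tip_reach)
for c in(a,b,w):
    f,R,t=par(c);print(f,-R.T@t,R[2])
E
```

```text
{'time_s': 0.15, 'joints': array([ 8.98167714e+01,  2.20784999e+01,  3.97719806e-01, -1.96561415e-02,
       -6.84103962e+01, -1.48172905e+01]), 'joint_velocities': array([-0.06604122, -0.11287706,  0.2000465 ,  0.06740539,  0.05680685,
        0.02919722]), 'effort': array([ 2.65929739e-04, -3.91050911e+01,  1.87587047e+01,  4.22221854e+00,
        1.23842777e-02, -1.37771954e-04]), 'tcp_pos': array([0.16163844, 0.60330156, 0.24073546]), 'ee_rot': array([[ 9.65890751e-01, -2.58949709e-01, -3.24083367e-04],
       [-2.58949892e-01, -9.65889447e-01, -1.59027738e-03],
       [ 9.87731594e-05,  1.61995557e-03, -9.99998683e-01]]), 'wrist_force': array([-0.01980255,  0.32945543, -0.11121523]), 'moment': array([-0.02004809,  0.0441844 , -0.0195405 ]), 'gripper_force': 0.0, 'gripper_width': 0.999145962651076} 0.019
418.1570576276984 [ 0.00771531 -0.70120172  0.52145175] [ 0.59780253  0.65826384 -0.45751595]
487.3193401515584 [ 0.39380198 -0.07351213  1.0822613 ] [ 0.20668824  0.02025123 -0.97819725]
345.13881168992816 [0.22883137 0.58609722 0.38407757] [-0.24880956  0.06470256 -0.96638884]
```

View pics/t0.png

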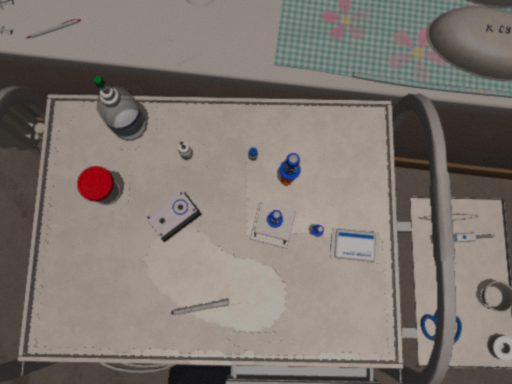

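View pics/s0.png

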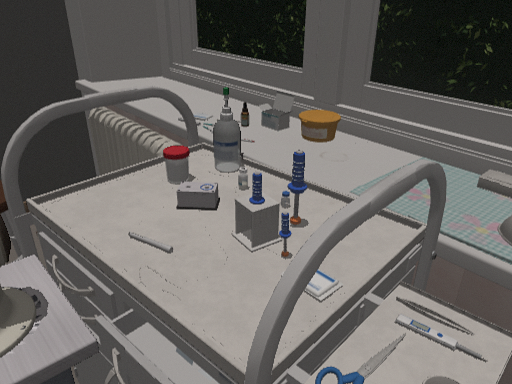

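The top picture shows the stand with the middle gauge at about (275,217), the ringed bore near (180,207), the large gauge at (290,170) and the small one at (317,230). I'll enlarge both areas.

```bash
python3 - <<'E'
from h import *
a=ld('t0');s=ld('s0')
A=cv2.resize(a['pixels'][180:250,140:220],None,fx=5,fy=5,interpolation=2)
B=cv2.resize(a['pixels'][180:250,240:320],None,fx=5,fy=5,interpolation=2)
C=cv2.resize(s['pixels'][165:249,170:250],None,fx=5,fy=5,interpolation=2)[:250]
C=cv2.resize(s['pixels'][165:215,160:320],None,fx=5,fy=5,interpolation=2)
cv2.imwrite('pics/c0.png',np.vstack([np.hstack([A,B]),C]))
for n,p,z in [('gauge top',(275,215),.16),('flange',(275,219),.1),('bore',(180,207),.05),('big',(292,160),.19),('small',(318,229),.08),('vialneedle',(184,150),.05),('smallvial',(253,153),.041),('gauze',(355,245),.012),('c',(40,100),0),('c',(395,360),0)]:
    print(n,ray(a,*p,z).round(4))
print(ray(s,204,187,.05), )
E
```

```text
gauge top [ 0.5425 -0.1049  0.16  ]
flange [ 0.544  -0.1078  0.1   ]
bore [0.5538 0.0958 0.05  ]
big [ 0.6463 -0.1247  0.19  ]
small [ 0.5367 -0.199   0.08  ]
vialneedle [0.6808 0.1057 0.05  ]
smallvial [ 0.6943 -0.0457  0.041 ]
gauze [ 0.5207 -0.2912  0.012 ]
c [0.7763 0.469  0.    ]
c [ 0.2897 -0.3952  0.    ]
[0.54716741 0.09579012 0.05      ]
```

View pics/c0.png

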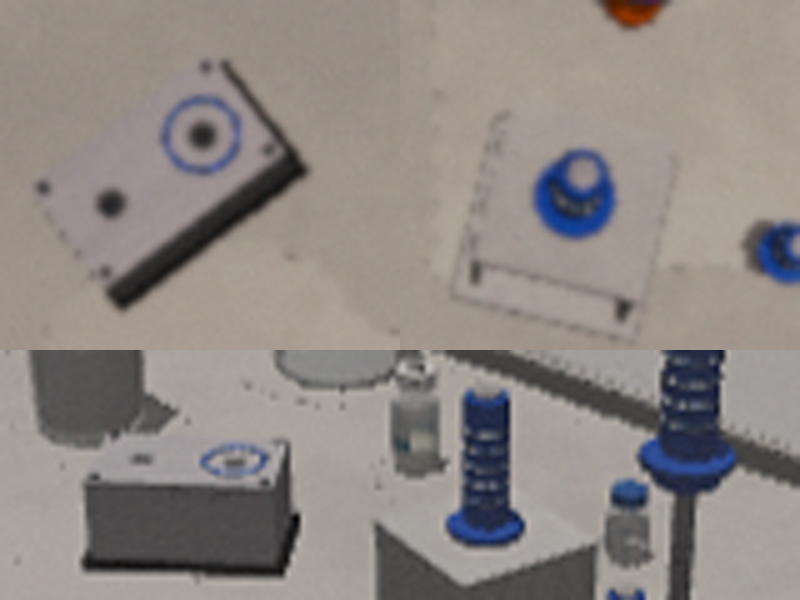

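View pics/w0.png

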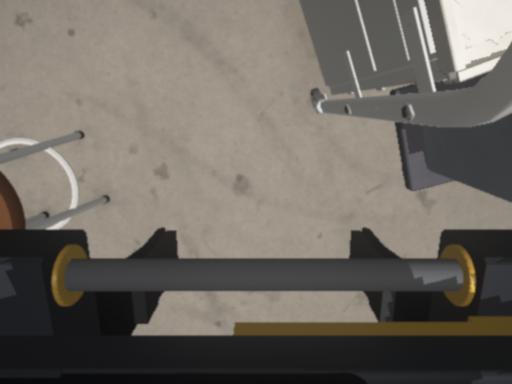

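The crop shows the bore centre at about (180.2,206.6) in top. The gauge handle top is at (277.2,213.6) and the flange centre at (274.6,218.2). In scene, the bore is at about (206.5,188) and the gauge handle top at (257,173.5). The wrist picture shows floor, with a rail end at about (320,95).

```bash
python3 - <<'E'
from h import *
a=ld('t0');s=ld('s0');w=ld('w0')
def P(c):
    f,R,t=par(c);return np.array([[f,0,c['cx']],[0,f,c['cy']],[0,0,1]])@np.c_[R,t]
def tri(p,q):
    X=cv2.triangulatePoints(P(a),P(s),np.array(p,float).reshape(2,1),np.array(q,float).reshape(2,1)).ravel();return X[:3]/X[3]
print('bore',tri((180.2,206.6),(206.5,187.2)),ray(a,180.2,206.6,.05),ray(s,206.5,187.2,.05))
print('gtop',tri((277.2,213.6),(257,173.5)),ray(a,277.2,213.6,.16),ray(s,257,173.5,.16),ray(a,274.6,218.2,.1))
print('big',tri((293,159),(299,153)))
print('small',tri((319,229),(285.5,214)))
print('rail corner',tri((40,110),(195,120)), 'right rail',tri((415,98),(440,175)))
f,R,t=par(s)
for z in(0,.1,.2,.3): print(z,ray(w,320,95,z).round(3),ray(w,500,90,z).round(3))
for uv in[(15,190),(20,130),(180,92)]:
    o=-R.T@t;d=R.T@np.array([(uv[0]-s['cx'])/f,(uv[1]-s['cy'])/f,1]);print(uv,o+d*(.5-o[1])/d[1])
E
```

```text
bore [0.55514592 0.0961154  0.04674929] [0.55471415 0.09553585 0.05      ] [0.55129142 0.09071222 0.05      ]
gtop [ 0.5452783  -0.10831076  0.15859463] [ 0.54571947 -0.10877389  0.16      ] [ 0.54205989 -0.1101948   0.16      ] [ 0.54557386 -0.10680549  0.1       ]
big [ 0.65047883 -0.1268633   0.18294579]
small [ 0.5353309  -0.19953403  0.10325106]
rail corner [0.72001747 0.40134384 0.11801501] right rail [ 0.81615046 -0.36454782  0.16027883]
0 [0.223 0.524 0.   ] [0.178 0.338 0.   ]
0.1 [0.224 0.54  0.1  ] [0.191 0.402 0.1  ]
0.2 [0.226 0.556 0.2  ] [0.205 0.467 0.2  ]
0.3 [0.228 0.573 0.3  ] [0.218 0.532 0.3  ]
(15, 190) [0.2014845  0.5        0.00138133]
(20, 130) [0.25115871 0.5        0.16180853]
(180, 92) [0.74612944 0.5        0.1859173 ]
```

Emit:
arm_command(deltas=[[0, 0, 0, 0, 0, -4, -1], [0, 0, 0, 0, 0, -8, -1], [0, 0, 0, 0, 0, -10, -1], [0, 0, 0, -0.1, 4, -10, -1], [0, 0, 0, -0.3, 8, -10, -1], [0, 0, 0, -0.4, 12, -10, -1], [0, 0, 0, -0.5, 16, -10, -1], [0, 0, 0, -0.7, 20, -10, -1]])

```text
time_s: 0.82
tcp_pos: [0.103, 0.4102, 0.3409]
ee_rot: [[0.966, -0.259, -0.0], [-0.259, -0.966, -0.001], [0.0, 0.001, -1.0]]
wrist_force: [-0.6, 0.4, 0.1]
gripper_width: 0.997
gripper_force: 0.0
```

Emit:
arm_command(deltas=[[0, 0, -0.03, 3.7, 1.7, 0, -1], [0, 0, -0.07, 7.4, 3.4, 0, -1], [0, 0, -0.1, 11.1, 5.2, 0, -1], [0, 0, -0.13, 14.8, 6.9, 0, -1], [0, 0, -0.17, 18.5, 8.6, 0, -1], [0, 0, -0.2, 22.2, 10.4, 0, -1], [0, 0, -0.23, 25.9, 12.1, 0, -1], [0, 0, -0.26, 29.6, 13.8, 0, -1]])

```text
time_s: 1.48
tcp_pos: [0.3543, 0.2005, 0.3418]
ee_rot: [[1.0, 0.0, 0.0], [0.0, -1.0, 0.001], [0.0, -0.001, -1.0]]
wrist_force: [0.1, 1.0, 0.5]
gripper_width: 1.005
gripper_force: 0.0
```

Emit:
arm_command(deltas=[[0, 0, 0, 3.2, 1.7, 0, -1], [0, 0, 0, 6.5, 3.4, 0, -1], [0, 0, 0, 9.8, 5.2, 1, -1], [0, 0, 0, 13, 6.9, 2, -1], [0, 0, 0, 16.2, 8.6, 3.5, -1], [0, 0, 0, 19.5, 10.4, 5, -1], [0, 0, 0, 19.5, 10.4, 5, -1], [0, 0, 0, 19.5, 10.4, 5, -1]])

```text
time_s: 2.15
tcp_pos: [0.5487, 0.0967, 0.2888]
ee_rot: [[1.0, -0.005, -0.005], [-0.005, -1.0, -0.002], [-0.005, 0.002, -1.0]]
wrist_force: [0.1, 0.1, 0.4]
gripper_width: 1.001
gripper_force: 0.0
```

```bash
python3 -c "
from h import *
cap('wrist','w1');print(sense()['tcp_pos'])"
```

```text
[0.54830259 0.09745953 0.29043649]
```

Emit:
arm_command(deltas=[[0, 0, 0, -0.1, 3.4, 0, -1], [0, 0, 0, -0.3, 6.8, 0, -1], [0, 0, 0, -0.4, 10.2, 0, -1], [0, 0, 0, -0.5, 13.6, 0, -1], [0, 0, 0, -0.6, 17, 0, -1], [0, 0, 0, -0.6, 20.4, 0, -1], [0, 0, 0, -0.6, 20.4, 0, -1], [0, 0, 0, -0.6, 20.4, 0, -1]])

```text
time_s: 2.87
tcp_pos: [0.5412, -0.1064, 0.293]
ee_rot: [[1.0, -0.003, 0.002], [-0.003, -1.0, 0.0], [0.002, -0.0, -1.0]]
wrist_force: [0.1, 0.5, 1.2]
gripper_width: 0.999
gripper_force: 0.0
```

```bash
python3 -c "
from h import *
w=cap('wrist','w2');print(sense()['tcp_pos'])
w1=ld('w1')
print(proj(w1,(.555,.0955,.05)),proj(w,(.545,-.1085,.16)))
cv2.imwrite('pics/w12.png',cv2.resize(np.vstack([w1['pixels'][:230],w['pixels'][:230]]),None,fx=1.25,fy=1.25))"
```

```text
[ 0.54140297 -0.10553663  0.29277119]
[264.43913327 162.40792287] [266.61186653 187.94106927]
```

View pics/w12.png

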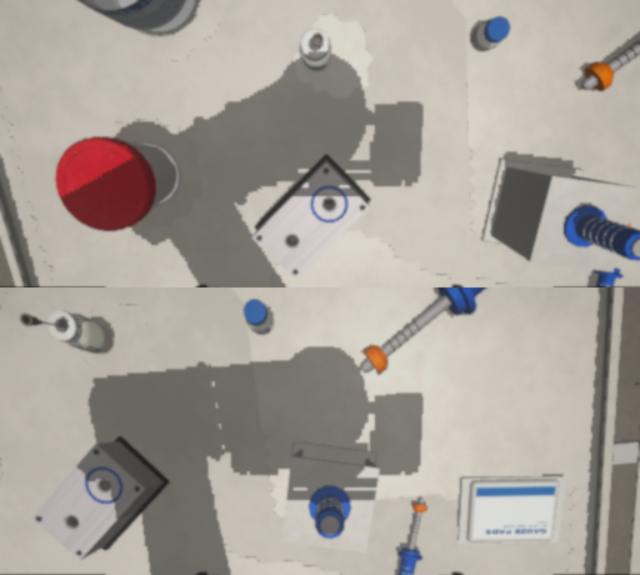

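In the wrist pictures, the bore is at (263.2,163.2) in the first. In the second, the gauge handle top is at (263.2,188.4) and the flange centre at about (263.4,171.5).

```bash
python3 - <<'E'
from h import *
a=ld('w1');b=ld('w2')
print(ray(a,263.2,163.2,.05),ray(b,263.2,188.4,.16),ray(b,263.4,171.5,.1),ray(b,104/1.25,(485-287.5)/1.25,.05))
E
```

```text
[0.55411418 0.096888   0.05      ] [ 0.54461965 -0.10569009  0.16      ] [ 0.54752852 -0.10586813  0.1       ] [0.55417526 0.09690502 0.05      ]
```

Emit:
arm_command(deltas=[[0, 0, 0, 0.4, 0, 2.5, -1], [0, 0, 0, 0.4, 0, 5, -1], [0, 0, 0, 0.4, 0, 7, -1], [0, 0, 0, 0.4, 0, 9, -1], [0, 0, 0, 0.4, 0, 10, -0.6], [0, 0, 0, 0.4, 0, 10, -0.4], [0, 0, 0, 0.4, 0, 10, -0.3], [0, 0, 0, 0.4, 0, 10, -0.2]])

```text
time_s: 3.58
tcp_pos: [0.5469, -0.1054, 0.1933]
ee_rot: [[1.0, -0.0, 0.003], [-0.0, -1.0, -0.0], [0.003, 0.0, -1.0]]
wrist_force: [0.0, -0.4, 1.2]
gripper_width: 0.783
gripper_force: 0.0
```

```bash
python3 -c "
from h import *
w=cap('wrist','w3');s=sense();print(s['tcp_pos'],s['ee_rot'],s['gripper_width'],s['wrist_force'])
print(proj(w,(.5455,-.1065,.16)))"
```

```text
[ 0.54691559 -0.10551644  0.193299  ] [[ 9.99993948e-01 -8.09171417e-04  3.38360602e-03]
 [-8.08837808e-04 -9.99999668e-01 -9.99630402e-05]
 [ 3.38368578e-03  9.72256468e-05 -9.99994271e-01]] 0.7346212965538872 [-0.14966514  0.56525215 -0.05615199]
[266.58752834 239.11605093]
```

View pics/w3.png

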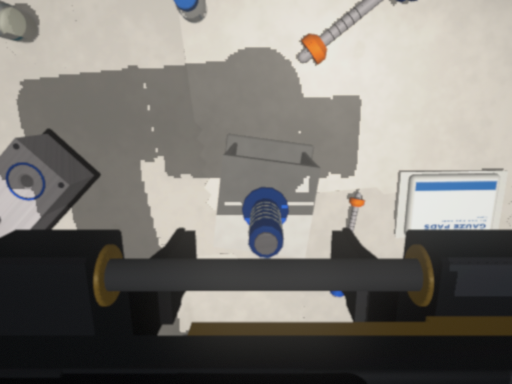

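Handle top is at (265,242), centred between the fingers.

Emit:
arm_command(deltas=[[0, 0, 0, -0.2, 0, 1, -0.2], [0, 0, 0, -0.2, 0, 2, -0.2], [0, 0, 0, -0.2, 0, 3.5, -0.2], [0, 0, 0, -0.2, 0, 5, -0.2], [0, 0, 0, -0.2, 0, 5.9, -0.2], [0, 0, 0, -0.2, 0, 5.9, 0], [0, 0, 0, -0.2, 0, 5.9, 0.2], [0, 0, 0, -0.2, 0, 5.9, 0.4]])

```text
time_s: 4.3
tcp_pos: [0.5444, -0.106, 0.1331]
ee_rot: [[1.0, -0.002, 0.001], [-0.002, -1.0, -0.0], [0.001, 0.0, -1.0]]
wrist_force: [0.2, 0.1, 0.6]
gripper_width: 0.453
gripper_force: 0.0
```

Emit:
arm_command(deltas=[[0, 0, 0, 0, 0, 0, 0.5], [0, 0, 0, 0, 0, 0, 0.6], [0, 0, 0, 0, 0, 0, 0.7], [0, 0, 0, 0, 0, 0, 0.8], [0, 0, 0, 0, 0, 0, 1], [0, 0, 0, 0, 0, 0, 1], [0, 0, 0, 0, 0, 0, 1], [0, 0, 0, 0, 0, 0, 1]])

```text
time_s: 4.97
tcp_pos: [0.5442, -0.106, 0.1332]
ee_rot: [[1.0, -0.002, 0.001], [-0.002, -1.0, -0.0], [0.001, 0.0, -1.0]]
wrist_force: [-0.7, -0.2, 5.0]
gripper_width: 0.222
gripper_force: 30.0
```

Emit:
arm_command(deltas=[[0, 0, 0, 0, 0, -0.2, 1], [0, 0, 0, 0, 0, -0.6, 1], [0, 0, 0, 0, 0, -1.2, 1], [0, 0, 0, 0, 0, -2, 1], [0, 0, 0, 0, 0, -3, 1], [0, 0, 0, 0, 0, -4, 1], [0, 0, 0, 0, 0, -5, 1], [0, 0, 0, 0, 0, -6, 1]])

```text
time_s: 5.63
tcp_pos: [0.544, -0.1059, 0.194]
ee_rot: [[1.0, -0.002, 0.001], [-0.002, -1.0, 0.0], [0.001, -0.0, -1.0]]
wrist_force: [0.4, 0.0, -0.5]
gripper_width: 0.22
gripper_force: 30.0
```

Emit:
arm_command(deltas=[[0, 0, 0, 0, 0, -1, 1], [0, 0, 0, 0, 0, -2, 1], [0, 0, 0, 0, 0, -3, 1], [0, 0, 0, 0, 0, -3.6, 1], [0, 0, 0, 0, 0, -4, 1], [0, 0, 0, 0, 0, -4, 1], [0, 0, 0, 0, 0, -4, 1], [0, 0, 0, 0, 0, -4, 1]])

```text
time_s: 6.3
tcp_pos: [0.5434, -0.1059, 0.2319]
ee_rot: [[1.0, -0.002, -0.002], [-0.002, -1.0, 0.0], [-0.002, -0.0, -1.0]]
wrist_force: [0.9, 0.0, -1.7]
gripper_width: 0.23
gripper_force: 30.0
```

```bash
python3 -c "
from h import *
s=sense();print(s['tcp_pos'],s['ee_rot'],s['gripper_width'],s['wrist_force'])
a=cap('scene','s4');b=cap('top','t4');w=cap('wrist','w4')
C=cv2.resize(a['pixels'][120:240,180:340],None,fx=3,fy=3,interpolation=2)
D=cv2.resize(w['pixels'][150:280,210:320],None,fx=2.76,fy=2.76,interpolation=2)[:359]
print(C.shape,D.shape)
cv2.imwrite('pics/c4.png',np.hstack([C[:359],D]))"
```

```text
[ 0.54342972 -0.1058888   0.23186126] [[ 9.99997059e-01 -1.89569858e-03 -1.51285007e-03]
 [-1.89552225e-03 -9.99998197e-01  1.17978100e-04]
 [-1.51307099e-03 -1.15110112e-04 -9.99998849e-01]] 0.22959323125384265 [ 0.91259735  0.00530996 -1.71637774]
(360, 480, 3) (359, 304, 3)
```

View pics/c4.png

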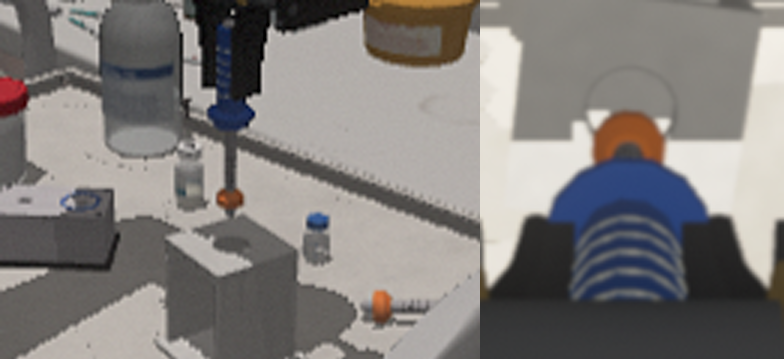

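The gauge hangs clear of the stand. In scene, the tip is at about (256.7,192) and the flange at (257.2,157.8). In wrist, the stop centre is at about (263.6,203.3) and the flange centre near (263.6,222).

```bash
python3 - <<'E'
from h import *
s=ld('s4');w=ld('w4')
x,y=.5434,-.1059
for n,z in(('tip',.1177),('stop',.129),('flange',.196)):
    print(n,proj(s,(x,y,z)),proj(w,(x,y,z)),proj(w,(x+.002,y+.002,z)))
for z in(.125,.13,.135): print(ray(w,263.6,203.3,z))
print(ray(w,263.6,150+220/2.76,.196))
a=ld('t4'); print(proj(a,(x,y,.1177)))
E
```

```text
tip [255.94765028 190.68549574] [264.10040136 197.90010198] [261.50612358 195.40269226]
stop [255.99013076 185.95354827] [264.13603134 201.89008406] [261.43095479 199.29400233]
flange [256.25248594 156.72951655] [264.43085505 234.90557368] [260.80848648 231.5177112 ]
[ 0.54116012 -0.10550327  0.125     ]
[ 0.54260094 -0.10550051  0.13      ]
[ 0.54404177 -0.10549774  0.135     ]
[ 0.5464586  -0.10544378  0.196     ]
[274.47772619 217.90608858]
```

Emit:
arm_command(deltas=[[0, 0, 0, 0.1, -2, 0, 1], [0, 0, 0, 0.3, -5, 0, 1], [0, 0, 0, 0.5, -8.5, 0, 1], [0, 0, 0, 0.7, -12, 0, 1], [0, 0, 0, 0.9, -15.5, 0, 1], [0, 0, 0, 1.1, -18.5, 0, 1], [0, 0, 0, 1.1, -20.2, 0, 1], [0, 0, 0, 1.1, -20.2, 0, 1]])

```text
time_s: 7.12
tcp_pos: [0.5554, 0.0992, 0.2321]
ee_rot: [[1.0, 0.002, -0.0], [0.002, -1.0, 0.0], [-0.0, -0.0, -1.0]]
wrist_force: [-0.4, -0.4, -1.0]
gripper_width: 0.219
gripper_force: 30.0
```

Emit:
arm_command(deltas=[[0, 0, 0, 0, 0, 0.5, 1], [0, 0, 0, 0, 0, 1.5, 1], [0, 0, 0, 0, 0, 3, 1], [0, 0, 0, 0, 0, 4, 1], [0, 0, 0, 0, 0, 5, 1], [0, 0, 0, 0, 0, 5.6, 1], [0, 0, 0, 0, 0, 5.6, 1], [0, 0, 0, 0, 0, 5.6, 1]])

```text
time_s: 7.78
tcp_pos: [0.5553, 0.0956, 0.1763]
ee_rot: [[1.0, -0.002, -0.0], [-0.002, -1.0, -0.0], [-0.0, 0.0, -1.0]]
wrist_force: [0.5, 0.0, -0.8]
gripper_width: 0.224
gripper_force: 30.0
```

```bash
python3 -c "
from h import *
s=sense();print(s['tcp_pos'],s['ee_rot'],s['wrist_force'])
a=cap('scene','s5');w=cap('wrist','w5');b=cap('top','t5')
x,y,z=s['tcp_pos'];z-=.1142
for c in (a,w): print(proj(c,(x,y,z)),proj(c,(.5543,.0966,.05)))
C=cv2.resize(a['pixels'][150:220,170:240],None,fx=5.5,fy=5.5,interpolation=2)
D=cv2.resize(w['pixels'][140:244,208:320],None,fx=3.7,fy=3.7,interpolation=2)
print(C.shape,D.shape)
cv2.imwrite('pics/c5.png',np.hstack([C[:384],D[:384]]))"
```

```text
[0.55534306 0.09563709 0.17632778] [[ 9.99997563e-01 -2.18486406e-03 -3.17208188e-04]
 [-2.18502160e-03 -9.99997489e-01 -4.97169706e-04]
 [-3.16121143e-04  4.97861601e-04 -9.99999826e-01]] [ 0.48567131  0.04318036 -0.76312042]
[206.44256151 181.80636014] [206.10633546 186.08595717]
[264.49051255 198.25773112] [263.25172152 195.60129943]
(385, 385, 3) (385, 414, 3)
```

View pics/c5.png

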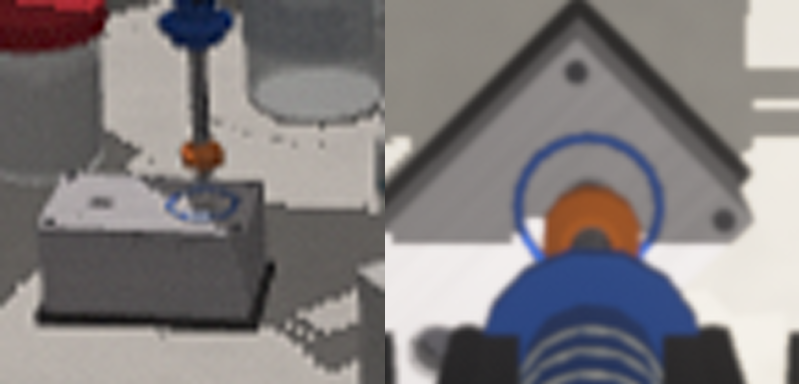

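The ring centre is at wrist (263.3,196.2) and the stop at about (264.2,202.7), so the rod is about 1 mm off. I'll correct that and enter the bore.

Emit:
arm_command(deltas=[[0, 0, 0, -0.1, -0.1, 0, 1], [0, 0, 0, -0.1, -0.1, 0.3, 1], [0, 0, 0, -0.1, -0.1, 0.6, 1], [0, 0, 0, -0.1, -0.1, 0.9, 1], [0, 0, 0, -0.1, -0.1, 1.2, 1], [0, 0, 0, -0.1, -0.1, 1.5, 1], [0, 0, 0, -0.1, -0.1, 1.8, 1], [0, 0, 0, -0.1, -0.1, 1.8, 1]])

```text
time_s: 8.6
tcp_pos: [0.5537, 0.0969, 0.1576]
ee_rot: [[1.0, -0.002, -0.002], [-0.002, -1.0, -0.001], [-0.002, 0.001, -1.0]]
wrist_force: [0.4, -0.0, -0.5]
gripper_width: 0.22
gripper_force: 30.0
```

```bash
cat > s.py <<'E'
from h import *
s=sense();print(s['time_s'],s['tcp_pos'].round(5),s['ee_rot'][:,2].round(4),s['wrist_force'].round(2),s['moment'].round(3))
E
python3 s.py
```

```text
8.6 [0.55375 0.09689 0.1576 ] [-1.7e-03 -6.0e-04 -1.0e+00] [ 0.39 -0.02 -0.51] [-0.096  0.058 -0.003]
```

Emit:
arm_command(deltas=[[0, 0, 0, 0, 0, 0.15, 1], [0, 0, 0, 0, 0, 0.3, 1], [0, 0, 0, 0, 0, 0.45, 1], [0, 0, 0, 0, 0, 0.6, 1], [0, 0, 0, 0, 0, 0.75, 1], [0, 0, 0, 0, 0, 0.9, 1], [0, 0, 0, 0, 0, 0.9, 1], [0, 0, 0, 0, 0, 0.9, 1]])

```text
time_s: 9.27
tcp_pos: [0.5541, 0.097, 0.1494]
ee_rot: [[1.0, -0.002, -0.0], [-0.002, -1.0, -0.0], [-0.0, 0.0, -1.0]]
wrist_force: [0.4, -0.1, -1.3]
gripper_width: 0.221
gripper_force: 30.0
```

Emit:
arm_command(deltas=[[0, 0, 0, 0, 0, 0.05, 1], [0, 0, 0, 0, 0, 0.1, 1], [0, 0, 0, 0, 0, 0.15, 1], [0, 0, 0, 0, 0, 0.2, 1], [0, 0, 0, 0, 0, 0.25, 1], [0, 0, 0, 0, 0, 0.3, 1], [0, 0, 0, 0, 0, 0.3, 1]])

```text
time_s: 9.85
tcp_pos: [0.5542, 0.097, 0.1464]
ee_rot: [[1.0, -0.002, -0.0], [-0.002, -1.0, -0.0], [-0.0, 0.0, -1.0]]
wrist_force: [-0.6, -0.6, -0.7]
gripper_width: 0.223
gripper_force: 30.0
```

Emit:
arm_command(deltas=[[0, 0, 0, 0, 0, 0.05, 1], [0, 0, 0, 0, 0, 0.1, 1], [0, 0, 0, 0, 0, 0.15, 1], [0, 0, 0, 0, 0, 0.2, 1], [0, 0, 0, 0, 0, 0.25, 1], [0, 0, 0, 0, 0, 0.25, 1]])

```text
time_s: 10.35
tcp_pos: [0.5542, 0.097, 0.1439]
ee_rot: [[1.0, -0.002, -0.0], [-0.002, -1.0, -0.0], [-0.0, 0.0, -1.0]]
wrist_force: [0.1, -1.0, -0.7]
gripper_width: 0.22
gripper_force: 30.0
```

Emit:
arm_command(deltas=[[0, 0, 0, 0, 0, 0.05, 1], [0, 0, 0, 0, 0, 0.1, 1], [0, 0, 0, 0, 0, 0.15, 1], [0, 0, 0, 0, 0, 0.2, 1], [0, 0, 0, 0, 0, 0.25, 1], [0, 0, 0, 0, 0, 0.25, 1]])

```text
time_s: 10.85
tcp_pos: [0.5542, 0.097, 0.1414]
ee_rot: [[1.0, -0.002, -0.0], [-0.002, -1.0, -0.0], [-0.0, 0.0, -1.0]]
wrist_force: [-0.3, -1.3, -0.9]
gripper_width: 0.218
gripper_force: 30.0
```

Emit:
arm_command(deltas=[[0, 0, 0, 0, 0, 0.05, 1], [0, 0, 0, 0, 0, 0.1, 1], [0, 0, 0, 0, 0, 0.15, 1], [0, 0, 0, 0, 0, 0.2, 1], [0, 0, 0, 0, 0, 0.2, 1], [0, 0, 0, 0, 0, 0.2, 1]])

```text
time_s: 11.35
tcp_pos: [0.5542, 0.097, 0.1394]
ee_rot: [[1.0, -0.002, -0.0], [-0.002, -1.0, -0.0], [-0.0, 0.0, -1.0]]
wrist_force: [0.6, -0.6, -1.1]
gripper_width: 0.222
gripper_force: 30.0
```

Emit:
arm_command(deltas=[[0, 0, 0, 0, 0, 0.05, 1], [0, 0, 0, 0, 0, 0.1, 1], [0, 0, 0, 0, 0, 0.15, 1], [0, 0, 0, 0, 0, 0.2, 1], [0, 0, 0, 0, 0, 0.2, 1], [0, 0, 0, 0, 0, 0.2, 1]])

```text
time_s: 11.85
tcp_pos: [0.5542, 0.097, 0.1374]
ee_rot: [[1.0, -0.002, -0.0], [-0.002, -1.0, -0.0], [-0.0, 0.0, -1.0]]
wrist_force: [-0.4, 0.1, -0.7]
gripper_width: 0.22
gripper_force: 30.0
```

Emit:
arm_command(deltas=[[0, 0, 0, 0, 0, 0.05, 1], [0, 0, 0, 0, 0, 0.1, 1], [0, 0, 0, 0, 0, 0.15, 1], [0, 0, 0, 0, 0, 0.2, 1], [0, 0, 0, 0, 0, 0.2, 1], [0, 0, 0, 0, 0, 0.2, 1]])

```text
time_s: 12.35
tcp_pos: [0.5542, 0.0971, 0.1354]
ee_rot: [[1.0, -0.002, -0.0], [-0.002, -1.0, 0.0], [-0.0, -0.0, -1.0]]
wrist_force: [0.2, -0.4, -1.3]
gripper_width: 0.222
gripper_force: 30.0
```

Emit:
arm_command(deltas=[[0, 0, 0, 0, 0, 0.05, 1], [0, 0, 0, 0, 0, 0.1, 1], [0, 0, 0, 0, 0, 0.15, 1], [0, 0, 0, 0, 0, 0.2, 1], [0, 0, 0, 0, 0, 0.2, 1], [0, 0, 0, 0, 0, 0.2, 1]])

```text
time_s: 12.85
tcp_pos: [0.5543, 0.0971, 0.1335]
ee_rot: [[1.0, -0.002, 0.0], [-0.002, -1.0, 0.0], [0.0, -0.0, -1.0]]
wrist_force: [-0.5, -0.1, 0.8]
gripper_width: 0.22
gripper_force: 30.0
```

Emit:
arm_command(deltas=[[0, 0, 0, 0, 0, 0.05, 1], [0, 0, 0, 0, 0, 0.1, 1], [0, 0, 0, 0, 0, 0.15, 1], [0, 0, 0, 0, 0, 0.2, 1], [0, 0, 0, 0, 0, 0.2, 1], [0, 0, 0, 0, 0, 0.2, 1]])

```text
time_s: 13.35
tcp_pos: [0.5544, 0.0971, 0.1319]
ee_rot: [[1.0, -0.002, 0.0], [-0.002, -1.0, 0.0], [0.0, -0.0, -1.0]]
wrist_force: [-1.4, 0.1, 4.3]
gripper_width: 0.225
gripper_force: 30.0
```

Emit:
arm_command(deltas=[[0, 0, 0, 0, 0, 0.05, 1], [0, 0, 0, 0, 0, 0.05, 1]])

```text
time_s: 13.52
tcp_pos: [0.5544, 0.0971, 0.1313]
ee_rot: [[1.0, -0.002, 0.0], [-0.002, -1.0, 0.0], [0.0, -0.0, -1.0]]
wrist_force: [-1.8, 0.0, 4.0]
gripper_width: 0.223
gripper_force: 30.0
```

Emit:
arm_command(deltas=[[0, 0, 0, 0, 0, 0, 1], [0, 0, 0, 0, 0, 0, 1]])

```text
time_s: 13.68
tcp_pos: [0.5544, 0.0971, 0.1313]
ee_rot: [[1.0, -0.002, 0.0], [-0.002, -1.0, 0.0], [0.0, -0.0, -1.0]]
wrist_force: [-2.0, -0.5, 5.4]
gripper_width: 0.222
gripper_force: 30.0
```

Emit:
arm_command(deltas=[[0, 0, 0, 0, 0, 0, 1], [0, 0, 0, 0, 0, 0, 1]])

```text
time_s: 13.85
tcp_pos: [0.5544, 0.0971, 0.1312]
ee_rot: [[1.0, -0.002, 0.0], [-0.002, -1.0, 0.0], [0.0, -0.0, -1.0]]
wrist_force: [-2.3, -1.0, 5.2]
gripper_width: 0.218
gripper_force: 30.0
```

```bash
python3 s.py
```

```text
13.85 [0.55438 0.09709 0.13122] [ 5.e-04  1.e-04 -1.e+00] [-2.28 -1.    5.2 ] [-0.149  0.474  0.003]
```

Emit:
arm_command(deltas=[[0, 0, 0, -0.03, 0, 0.02, 1], [0, 0, 0, -0.03, 0, 0.02, 1], [0, 0, 0, -0.03, 0, 0.02, 1], [0, 0, 0, -0.03, 0, 0.02, 1]])

```text
time_s: 14.18
tcp_pos: [0.5543, 0.0971, 0.1311]
ee_rot: [[1.0, -0.002, 0.001], [-0.002, -1.0, 0.0], [0.001, -0.0, -1.0]]
wrist_force: [-1.3, 0.3, 4.9]
gripper_width: 0.219
gripper_force: 30.0
```

Emit:
arm_command(deltas=[[0, 0, 0, 0, 0, 0, 1], [0, 0, 0, 0, 0, 0, 1], [0, 0, 0, 0, 0, 0, 1], [0, 0, 0, 0, 0, 0, 1], [0, 0, 0, 0, 0, 0, 1]])

```text
time_s: 14.6
tcp_pos: [0.5543, 0.0971, 0.1311]
ee_rot: [[1.0, -0.002, 0.001], [-0.002, -1.0, 0.0], [0.001, -0.0, -1.0]]
wrist_force: [-0.9, 0.2, 5.0]
gripper_width: 0.222
gripper_force: 30.0
```

Emit:
arm_command(deltas=[[0, 0, 0, 0, 0, 0, 1], [0, 0, 0, 0, 0, 0, 1], [0, 0, 0, 0, 0, 0, 1], [0, 0, 0, 0, 0, 0, 1], [0, 0, 0, 0, 0, 0, 1]])

```text
time_s: 15.02
tcp_pos: [0.5542, 0.0971, 0.1311]
ee_rot: [[1.0, -0.002, 0.001], [-0.002, -1.0, 0.0], [0.001, -0.0, -1.0]]
wrist_force: [-0.7, -0.7, 5.4]
gripper_width: 0.225
gripper_force: 30.0
```

Emit:
arm_command(deltas=[[0, 0, 0, 0, 0, 0, 1], [0, 0, 0, 0, 0, 0, 1], [0, 0, 0, 0, 0, 0, 1], [0, 0, 0, 0, 0, 0, 1], [0, 0, 0, 0, 0, 0, 1]])

```text
time_s: 15.43
tcp_pos: [0.5543, 0.0971, 0.1311]
ee_rot: [[1.0, -0.002, 0.001], [-0.002, -1.0, 0.0], [0.001, -0.0, -1.0]]
wrist_force: [-0.0, -1.2, 5.8]
gripper_width: 0.226
gripper_force: 30.0
```

Emit:
arm_command(deltas=[[0, 0, 0, 0, 0, 0, 1], [0, 0, 0, 0, 0, 0, 1], [0, 0, 0, 0, 0, 0, 1], [0, 0, 0, 0, 0, 0, 1], [0, 0, 0, 0, 0, 0, 1]])

```text
time_s: 15.85
tcp_pos: [0.5543, 0.0971, 0.1311]
ee_rot: [[1.0, -0.002, 0.001], [-0.002, -1.0, 0.0], [0.001, -0.0, -1.0]]
wrist_force: [-0.7, -0.6, 5.1]
gripper_width: 0.223
gripper_force: 30.0
```

```bash
python3 s.py; python3 -c "
from h import *
a=cap('scene','s6')
C=cv2.resize(a['pixels'][120:220,150:270],None,fx=5,fy=5,interpolation=2)
cv2.imwrite('pics/c6.png',C)"
```

```text
15.85 [0.55426 0.09709 0.13107] [ 8.e-04  1.e-04 -1.e+00] [-0.66 -0.59  5.11] [-0.22   0.352 -0.042]
```

View pics/c6.png

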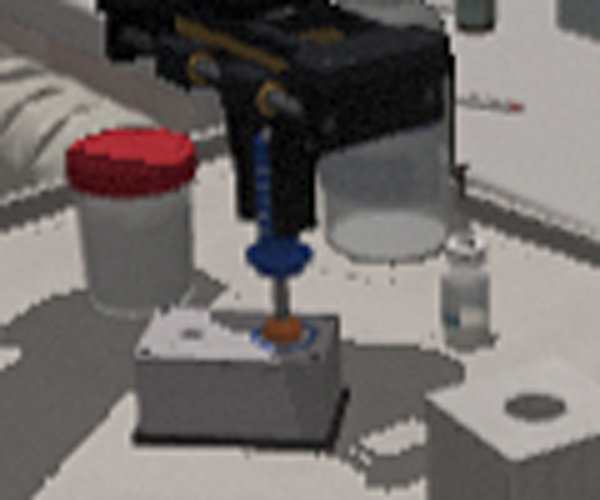

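The picture shows the stop flush on the ringed bore and the gauge upright. The push has held steady for over 2 s, so I'll hold a little longer and then ease off.

Emit:
arm_command(deltas=[[0, 0, 0, 0, 0, 0, 1], [0, 0, 0, 0, 0, 0, 1], [0, 0, 0, 0, 0, 0, 1], [0, 0, 0, 0, 0, 0, 1], [0, 0, 0, 0, 0, 0, 1]])

```text
time_s: 16.32
tcp_pos: [0.5543, 0.0971, 0.1311]
ee_rot: [[1.0, -0.002, 0.001], [-0.002, -1.0, 0.0], [0.001, -0.0, -1.0]]
wrist_force: [-0.5, 0.4, 4.8]
gripper_width: 0.219
gripper_force: 30.0
```

Emit:
arm_command(deltas=[[0, 0, 0, 0, 0, -0.02, 1], [0, 0, 0, 0, 0, -0.04, 1], [0, 0, 0, 0, 0, -0.06, 1], [0, 0, 0, 0, 0, -0.08, 1], [0, 0, 0, 0, 0, -0.1, 1], [0, 0, 0, 0, 0, -0.12, 1], [0, 0, 0, 0, 0, -0.14, 1], [0, 0, 0, 0, 0, -0.14, 1]])

```text
time_s: 16.98
tcp_pos: [0.5541, 0.0971, 0.1322]
ee_rot: [[1.0, -0.002, 0.0], [-0.002, -1.0, 0.0], [0.0, -0.0, -1.0]]
wrist_force: [0.6, -0.2, 3.1]
gripper_width: 0.223
gripper_force: 30.0
```

Emit:
arm_command(deltas=[[0, 0, 0, 0, 0, -0.02, 1], [0, 0, 0, 0, 0, -0.04, 1], [0, 0, 0, 0, 0, -0.06, 1], [0, 0, 0, 0, 0, -0.06, 1], [0, 0, 0, 0, 0, -0.06, 1]])

```text
time_s: 17.4
tcp_pos: [0.554, 0.0971, 0.1328]
ee_rot: [[1.0, -0.002, 0.0], [-0.002, -1.0, 0.0], [0.0, -0.0, -1.0]]
wrist_force: [0.6, -0.7, 3.1]
gripper_width: 0.227
gripper_force: 30.0
```

```bash
python3 s.py
```

```text
17.4 [0.55398 0.09711 0.13279] [ 2.e-04  1.e-04 -1.e+00] [ 0.62 -0.69  3.13] [-0.132 -0.225  0.048]
```

Emit:
arm_command(deltas=[[0, 0, 0, 0.01, 0, -0.02, 1], [0, 0, 0, 0.01, 0, -0.04, 1], [0, 0, 0, 0.01, 0, -0.05, 1], [0, 0, 0, 0.01, 0, -0.05, 1], [0, 0, 0, 0.01, 0, -0.05, 1]])

```text
time_s: 17.82
tcp_pos: [0.554, 0.0971, 0.1333]
ee_rot: [[1.0, -0.002, -0.0], [-0.002, -1.0, 0.0], [-0.0, -0.0, -1.0]]
wrist_force: [1.1, 0.2, 3.4]
gripper_width: 0.223
gripper_force: 30.0
```

Emit:
arm_command(deltas=[[0, 0, 0, 0, 0, -0.01, 1], [0, 0, 0, 0, 0, -0.02, 1], [0, 0, 0, 0, 0, -0.03, 1], [0, 0, 0, 0, 0, -0.03, 1], [0, 0, 0, 0, 0, -0.03, 1]])

```text
time_s: 18.23
tcp_pos: [0.554, 0.0971, 0.1335]
ee_rot: [[1.0, -0.002, -0.0], [-0.002, -1.0, 0.0], [-0.0, -0.0, -1.0]]
wrist_force: [0.7, 0.2, 1.1]
gripper_width: 0.221
gripper_force: 30.0
```

Emit:
arm_command(deltas=[[0, 0, 0, 0, 0, -0.01, 1], [0, 0, 0, 0, 0, -0.02, 1], [0, 0, 0, 0, 0, -0.02, 1], [0, 0, 0, 0, 0, -0.02, 1]])

```text
time_s: 18.57
tcp_pos: [0.5537, 0.097, 0.1335]
ee_rot: [[1.0, -0.002, -0.001], [-0.002, -1.0, -0.0], [-0.001, 0.0, -1.0]]
wrist_force: [0.3, 0.5, 0.0]
gripper_width: 0.219
gripper_force: 30.0
```

Emit:
arm_command(deltas=[[0, 0, 0, 0, 0, 0, 1], [0, 0, 0, 0, 0, 0, 1]])

```text
time_s: 18.73
tcp_pos: [0.5536, 0.0969, 0.1336]
ee_rot: [[1.0, -0.002, -0.001], [-0.002, -1.0, -0.0], [-0.001, 0.0, -1.0]]
wrist_force: [0.4, 0.4, -0.5]
gripper_width: 0.223
gripper_force: 30.0
```

Emit:
arm_command(deltas=[[0, 0, 0, 0, 0, 0, 1], [0, 0, 0, 0, 0, 0, 1]])

```text
time_s: 18.9
tcp_pos: [0.5537, 0.0969, 0.1336]
ee_rot: [[1.0, -0.002, -0.001], [-0.002, -1.0, -0.0], [-0.001, 0.0, -1.0]]
wrist_force: [-0.7, -0.2, 0.2]
gripper_width: 0.223
gripper_force: 30.0
```

Emit:
arm_command(deltas=[[0, 0, 0, 0, 0, 0, 0.6], [0, 0, 0, 0, 0, 0, 0.55], [0, 0, 0, 0, 0, 0, 0.5], [0, 0, 0, 0, 0, 0, 0.4], [0, 0, 0, 0, 0, 0, 0.3], [0, 0, 0, 0, 0, 0, 0.1], [0, 0, 0, 0, 0, 0, -0.1], [0, 0, 0, 0, 0, 0, -0.3]])

```text
time_s: 19.57
tcp_pos: [0.554, 0.0971, 0.1339]
ee_rot: [[1.0, -0.002, 0.0], [-0.002, -1.0, 0.0], [0.0, -0.0, -1.0]]
wrist_force: [1.3, -0.0, -0.3]
gripper_width: 0.491
gripper_force: 0.0
```

Emit:
arm_command(deltas=[[0, 0, 0, 0, 0, 0, -0.3], [0, 0, 0, 0, 0, 0, -0.3], [0, 0, 0, 0, 0, 0, -0.3], [0, 0, 0, 0, 0, 0, -0.3]])

```text
time_s: 19.9
tcp_pos: [0.554, 0.0971, 0.1338]
ee_rot: [[1.0, -0.002, -0.0], [-0.002, -1.0, -0.0], [-0.0, 0.0, -1.0]]
wrist_force: [0.5, -0.5, 0.4]
gripper_width: 0.643
gripper_force: 0.0
```

Emit:
arm_command(deltas=[[0, 0, 0, 0, 0, -0.5, -0.3], [0, 0, 0, 0, 0, -1.5, -0.3], [0, 0, 0, 0, 0, -3, -0.3], [0, 0, 0, 0, 0, -5, -0.3], [0, 0, 0, 0, 0, -7, -0.3], [0, 0, 0, 0, 0, -9, -0.3], [0, 0, 0, 0, 0, -10, -0.3], [0, 0, 0, 0, 0, -10, -0.3]])

```text
time_s: 20.57
tcp_pos: [0.5555, 0.0975, 0.2374]
ee_rot: [[1.0, -0.001, 0.006], [-0.001, -1.0, 0.002], [0.006, -0.002, -1.0]]
wrist_force: [-0.7, 0.3, -0.5]
gripper_width: 0.649
gripper_force: 0.0
```

```bash
python3 s.py; python3 -c "
from h import *
a=cap('scene','s7');w=cap('wrist','w7')
C=cv2.resize(a['pixels'][120:220,150:250],None,fx=4,fy=4,interpolation=2)
D=cv2.resize(w['pixels'][60:260,160:360],(400,400))
cv2.imwrite('pics/c7.png',np.hstack([C,D]))
for z in(.1336+.0268,.101,.06): print(proj(a,(.5543,.0968,z)),proj(w,(.5543,.0968,z)))"
```

```text
20.5667 [0.55546 0.09752 0.2374 ] [ 0.0065  0.0023 -1.    ] [-0.7   0.35 -0.53] [-0.018 -0.059 -0.041]
[203.947009   145.30675847] [265.21667497 213.87868374]
[205.10946839 167.72356217] [264.93789649 192.22478261]
[205.87717255 182.52792755] [264.80277456 181.72929216]
```

View pics/c7.png

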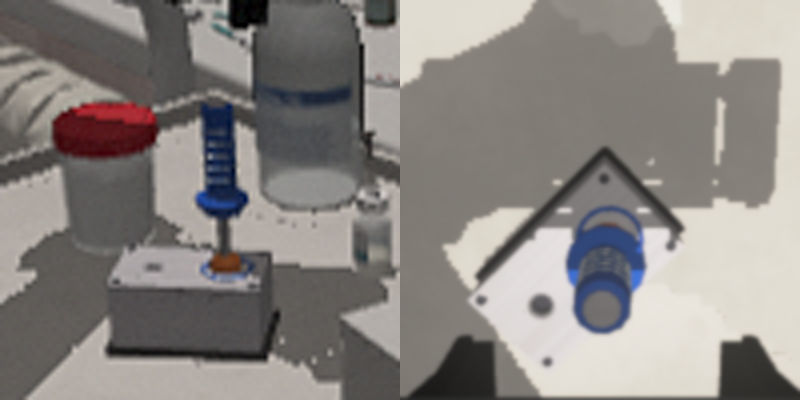

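The gauge stands upright: its handle top is at scene (204.5,146.5), where a vertical gauge should be, and the stop is flush on the ringed bore. I'm handing in.

```bash
python3 -c "
from station import finish_job
print(finish_job())"
```

```text
the job is handed in; nothing more can be done
None
```

The job is handed in: the gauge stands upright in the blue-ringed bore with the rod on the bottom (about 31 mm down) and the stop flush, after a steady push of about 6 N (estimated from the wrist force and gauge weight) held for over 2 s and eased off; the vials and gauze were not touched, and it took about 21 s.

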